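# Set out three post feet for tack welding

## Task

Set out the post feet for tacking: stand each of the three round pipe stubs upright on the middle of the base plate of its own rank of size (large on large, medium on medium, small on small), centred on the chalk cross. Then lay the red cap flat and centred on top of the large pipe. Leave the two square tubes where they stand, and let go of everything.

Things in the scene. Friction and masses are not known exactly. Their poses are not given: they have to be found in the camera images.
- pipe_large_mid (a point): Centre (half-way up, on the axis) of the large round pipe: a loose hollow stub of bright steel pipe standing upright, 60 mm outside diameter, wall 6 mm, 60 mm tall, about 480 g. z is its axis.
- pipe_medium_mid (a point): Centre (half-way up, on the axis) of the medium round pipe: a loose hollow stub of bright steel pipe standing upright, 44 mm outside diameter, wall 4 mm, 55 mm tall, about 190 g. z is its axis.
- pipe_small_mid (a point): Centre (half-way up, on the axis) of the small round pipe: a loose hollow stub of bright steel pipe standing upright, 30 mm outside diameter, wall 4 mm, 50 mm tall, about 100 g. z is its axis.
- cap_mid (a point): Centre (half-way up) of the cap: a loose solid round steel disc painted red, 58 mm in diameter, 20 mm thick, lying flat, about 410 g. z is its axis.
- plate_large: The large base plate: a fixed square rust-brown steel plate lying on the table, 110 x 110 mm, 8 mm thick, with a white chalk cross through the centre of its top. Origin at the centre of its underside (table height), z up, x and y along its edges.
- plate_medium: The medium base plate: a fixed square rust-brown steel plate lying on the table, 90 x 90 mm, 8 mm thick, with a white chalk cross through the centre of its top. Origin at the centre of its underside (table height), z up, x and y along its edges.
- plate_small: The small base plate: a fixed square rust-brown steel plate lying on the table, 70 x 70 mm, 8 mm thick, with a white chalk cross through the centre of its top. Origin at the centre of its underside (table height), z up, x and y along its edges.
- square_tube_large_mid (a point): Centre (half-way up) of the large square tube: a loose hollow stub of bright steel square tube, 50 x 50 mm, 60 mm tall, standing upright; not part of the job. x and y along its sides.
- square_tube_small_mid (a point): Centre (half-way up) of the small square tube: a loose hollow stub of bright steel square tube, 36 x 36 mm, 50 mm tall, standing upright; not part of the job. x and y along its sides.
Things that resemble listed ones, but are neither listed nor needed, are in the scene too. Leave any green or yellow look-alike of the part that bears pipe_medium_mid alone.

How it is judged:
At the end, for the whole second after the job is handed in: Each round pipe stands upright (0.08 rad) on its own plate, within 12 mm of the centre; the cap lies flat (0.08 rad) on the large pipe, centred within 10 mm; all four released and at rest; square tubes not shifted over 20 mm or tipped (horizontal distance between pipe_large_mid and plate_large below 0.012 m and z of pipe_large_mid in the frame of plate_large between 0.034 and 0.042 m and angle between the z axis of each of pipe_large_mid, cap_mid and the z axis of plate_large, either way round below 0.08 rad and horizontal distance between pipe_medium_mid and plate_medium below 0.012 m and z of pipe_medium_mid in the frame of plate_medium between 0.0315 and 0.0395 m and angle between the z axis of pipe_medium_mid and the z axis of plate_medium, either way round below 0.08 rad and horizontal distance between pipe_small_mid and plate_small below 0.012 m and z of pipe_small_mid in the frame of plate_small between 0.029 and 0.037 m and angle between the z axis of pipe_small_mid and the z axis of plate_small, either way round below 0.08 rad and horizontal distance between cap_mid and pipe_large_mid below 0.01 m and z of cap_mid in the frame of plate_large between 0.073 and 0.083 m and linear speed of each of pipe_large, pipe_medium, pipe_small, cap below 0.02 m/s and angular speed of each of pipe_large, pipe_medium, pipe_small, cap below 0.2 rad/s); the robot touches nothing.
It fails at once if the large square tube is shifted by more than 20 mm or tipped (distance of square_tube_large_mid from where it was at the start of the episode above 0.02 m or angle between square_tube_large_mid's own z axis and vertical above 0.3 rad).
It fails at once if the small square tube is shifted by more than 20 mm or tipped (distance of square_tube_small_mid from where it was at the start of the episode above 0.02 m or angle between square_tube_small_mid's own z axis and vertical above 0.3 rad).
It also fails if it takes over 106 s, if anything falls off the work surface, if the arm or the gripper's body presses on something with over 40 N, if the wrist force passes 120 N, or if a joint passes its speed limit or range.

## Robot

A 6-joint arm with a two-finger parallel gripper is mounted at the origin on the work surface. World frame = base frame: x ahead of the robot, y to its left, z up, the work surface at z = 0. Lengths are in m, angles in rad, forces in N, time in s.
With the tool pointing down it reaches from about 0.3 to 0.875 m from the base axis. Payload 4.2 kg.
Tool frame: the origin (TCP) lies at the very end of the fingers, on their centre line; the grasp point (between the pads) lies 19 mm behind it (r.hold_point_z is the distance from the TCP to the grasp point, in m); z points along the fingers, y is the direction in which the jaws open and shut (so a half turn about z gives the same grasp; the last joint's range is limited). The gripper opens to 85 mm and grips with 20 to 120 N. Pads are 22 mm wide; open, the fingers measure 114 mm over their backs; the gripper's body (76 mm by 85 mm) begins 54 mm behind the grasp point. The pads swing forward as they close: fully open they stand 13 mm farther back than shut.
Start: joints at [-0.02, 0.32, 1.565, -0, 1.257, -0.02], TCP at [0.575, 0, 0.231] pointing down, gripper open.
Joint ranges: [-3.11, 3.11], [-0.84, 2.01], [0.21, 2.61], [-1.34, 4.49], [0.05, 2.63], [-2.56, 2.56]. Speed limits (rad/s): [2.57, 2.57, 3.14, 3.14, 3.14, 3.14].

## Interface

Orientations are given as a rotation vector (axis times angle).
In Python, from cell import status, viewer, r gives the robot as it stands.
- The arm moves only by the tool send_rows, never from a script. Its argument "series" is a list that holds one entry, the list of rows, each a list of 5 numbers: the shift along the tool's x, y, z in m, then the turn about the tool's z in rad, then the gripper command: -1 is shut, 1 is fully open, values between are in proportion. A call has 1 to 8 rows; each row shifts and turns the commanded pose from where the row before left it, along the tool's axes as they then stand; what a row does not reach is not made up. A row lasts 1/10 s, in which the tool goes at most 50 mm and 8.59 degrees, less where a joint would pass 70% of its speed; a pose out of reach is approached as far as the arm can. A call with a gripper value outside its range is refused whole. The fingers move at their own pace and stop on an object; "newtons" is the grip in N (left out, the last holds). Time passes only in rows, so rows that do not move let the fingers close. It gives the time, the measured TCP pose, the force and the opening at its end, in the units of the state.
- status.get_state(): the state, without advancing time (a new reading comes with each control period).
- viewer.get_image(name): name is "scene" or "side" or "wrist"; returns a dict with "color" (384x512x3 uint8, red, green, blue), "fx", "fy", "cx", "cy" (pixels), "D" ([k1, k2, p1, p2, k3] as OpenCV has them; the pictures are not rectified), "R" (3x3) and "t" (3): a world point X has camera coordinates R X + t. Camera axes: x right, y down, z forward; pixel columns grow to the right and rows downward; lengths in m; the calibration is good to about 2 mm. A picture is of the moment at which its call begins. There is no depth.
- r.hand_in(): hands the job in, once; it reports no verdict.
Trained networks look in a picture, given as the dict that the camera call returned (one of the last four; its "shot" number tells which), for a name from the list of things; names that differ only in an ending like _2 or _b are one class to them, and where a whole thing is asked for, a point or a joint stands for the part that bears it (a point fixed in the world has none). Each returns a list of dicts, best first, with "score" (0 to 1); they miss things now and then, are a little off and sometimes report something else, mostly with a low value. They report only what shows in the picture. A call takes as long as a camera call. They do not tell look-alikes from the thing itself.
- viewer.recognise(picture, target): "bbox" ([left, top, right, bottom] in pixels, round what is visible of it).
- viewer.mark_of(picture, target): "at" ([column, row] in pixels: a listed point, or the origin of a listed thing).
The state is a dict: "t": time; "joint_pos": joint angles; "joint_velocities": joint speeds; "joint_torque": joint torques, N m; "tool_pos": TCP position; "tool_rot": TCP orientation; "wrist_force": force on the tool from outside, world axes, zero at the start; "moment": the same for the moment, N m; "opening": finger opening in m.
Only numpy, scipy, OpenCV 4.12 (cv2) and the standard library are available. Lean on these libraries where they do the work, as an engineer would, in place of code of your own. Each camera call takes 0.05 s, during which the arm holds its last target. There are 200 camera calls.

## Working session

There is one attempt and no reset: what is moved stays moved. The work goes in short steps, Python scripts to look and compute and a tool call to move; the robot and the scene stay as the last step left them, time stands still between calls to the robot, and variables do not carry over. Pictures are saved under pics/ and viewed, about 12 in all and at most 16, crops included, and the job is handed in when it is done.

Besides the shell and the picture viewer there is one more tool, called after "Emit:" by a JSON object that holds its "api" and its "payload". send_rows: Moves the arm, as the interface text tells. Its arguments: {"type":"object","properties":{"series":{"type":"array","items":{"type":"array","items":{"type":"array","items":{"type":"number"}}}},"newtons":{"type":"number"}},"required":["series"]}

```bash
mkdir -p pics; ls; python3 - <<'E'
from cell import status, viewer, r
import cv2,numpy as np
s=status.get_state();print({k:np.round(v,3) for k,v in s.items()}, r.hold_point_z)
for n in ["scene","side","wrist"]:
    p=viewer.get_image(n);cv2.imwrite(f"pics/{n}0.png",p["color"][:,:,::-1])
    print(n,p["fx"],p["cx"],p["cy"],p["D"],np.round(-np.array(p["R"]).T@p["t"],3),np.round(p["R"],2).tolist())
    for t in ["pipe_large_mid","pipe_medium_mid","pipe_small_mid","cap_mid","plate_large","plate_medium","plate_small","square_tube_large_mid","square_tube_small_mid"]:
        print(t,[(np.round(d["at"]).tolist(),round(d["score"],2)) for d in viewer.mark_of(p,t)])
E
```

```text
pics
{'t': np.float64(0.0), 'joint_pos': array([-0.02 ,  0.32 ,  1.566,  0.   ,  1.257, -0.02 ]), 'joint_velocities': array([ 0.   ,  0.   , -0.001, -0.   , -0.001,  0.002]), 'joint_torque': array([ 1.0000e-03, -4.1553e+01, -2.3416e+01, -0.0000e+00,  8.0000e-03,
        0.0000e+00]), 'tool_pos': array([0.575, 0.   , 0.23 ]), 'tool_rot': array([-2.221e+00, -2.220e+00,  2.000e-03]), 'wrist_force': array([-0.256, -0.552,  0.166]), 'moment': array([0.067, 0.039, 0.014]), 'opening': np.float64(0.085)} 0.0187
scene 361.94326739123017 253.91454692680207 194.24287250309536 [-0.10496416  0.          0.          0.          0.        ] [ 1.003 -0.077  0.704] [[0.17, 0.99, 0.01], [0.79, -0.13, -0.6], [-0.59, 0.11, -0.8]]
pipe_large_mid [([350.0, 223.0], 0.89)]
pipe_medium_mid [([246.0, 195.0], 0.83), ([290.0, 212.0], 0.73), ([283.0, 183.0], 0.6)]
pipe_small_mid [([155.0, 254.0], 0.81), ([254.0, 249.0], 0.17)]
cap_mid [([199.0, 181.0], 0.68), ([136.0, 184.0], 0.66)]
plate_large [([138.0, 181.0], 0.86)]
plate_medium [([334.0, 152.0], 0.98)]
plate_small [([253.0, 250.0], 0.81)]
square_tube_large_m
[... 531 characters left out ...]
, 0.25)]
plate_medium [([156.0, 188.0], 0.95)]
plate_small [([296.0, 192.0], 0.87)]
square_tube_large_mid [([393.0, 274.0], 0.64)]
square_tube_small_mid [([167.0, 153.0], 0.52)]
wrist 314.9847840583382 253.92545510239387 189.6890755458196 [-0.01093675  0.          0.          0.          0.        ] [0.575 0.073 0.375] [[1.0, -0.0, -0.0], [-0.0, -0.96, 0.29], [-0.0, -0.29, -0.96]]
pipe_large_mid []
pipe_medium_mid [([237.0, 74.0], 0.92), ([192.0, 160.0], 0.89), ([162.0, 71.0], 0.79)]
pipe_small_mid [([292.0, 316.0], 0.71)]
cap_mid [([153.0, 246.0], 0.6)]
plate_large []
plate_medium [([154.0, 242.0], 0.42)]
plate_small [([303.0, 162.0], 0.58)]
square_tube_large_mid []
square_tube_small_mid []
```

```bash
python3 - <<'E'
import cv2,numpy as np
a=cv2.imread("pics/scene0.png");cv2.imwrite("pics/s0.png",cv2.resize(a,(800,600),interpolation=cv2.INTER_CUBIC))
a=cv2.imread("pics/side0.png");cv2.imwrite("pics/d0.png",cv2.resize(a,(800,600),interpolation=cv2.INTER_CUBIC))
E
```

```text
(no output)
```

View pics/s0.png

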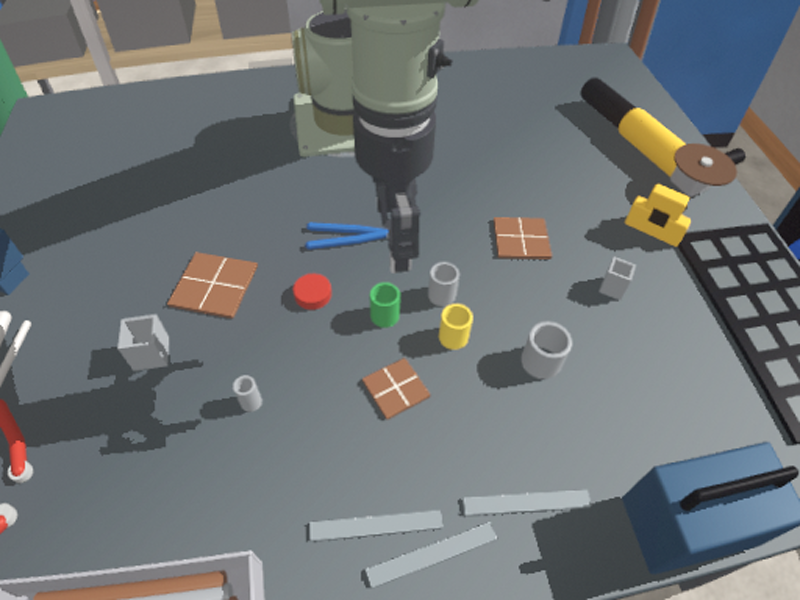

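View pics/d0.png

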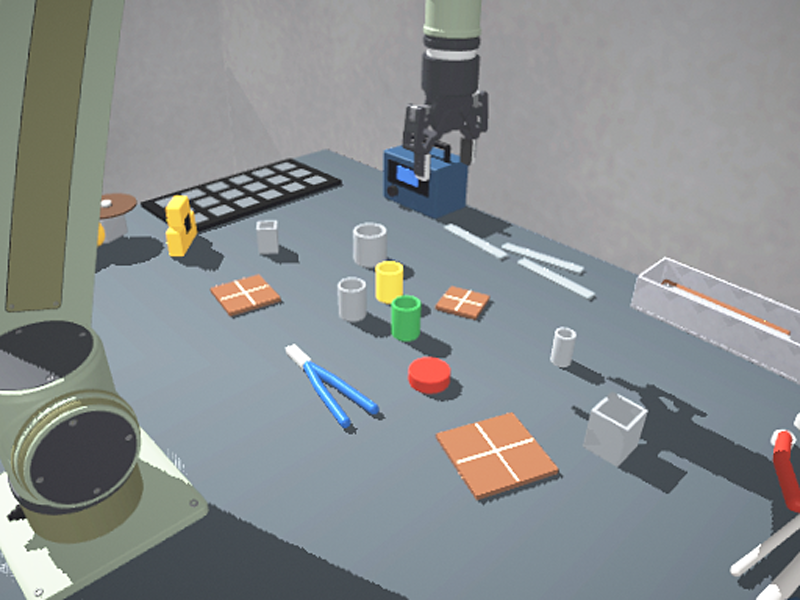

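Scene picture (512-px scale): medium-pipe candidates are steel at (283,183), green at (246,195) and yellow at (290,212). I choose the steel one. The large pipe at (350,223) and small pipe at (155,254) have only the square tubes at (91,222) and (398,179) as look-alikes. The cap is red at (199,186).

```bash
cat > h.py <<'E'
from cell import status, viewer, r
import cv2,numpy as np
H={"pipe_large_mid":.03,"pipe_medium_mid":.0275,"pipe_small_mid":.025,"cap_mid":.01,"plate_large":0,"plate_medium":0,"plate_small":0,"square_tube_large_mid":.03,"square_tube_small_mid":.025}
def K(p): return np.array([[p["fx"],0,p["cx"]],[0,p["fy"],p["cy"]],[0,0,1]])
def ray(p,uv):
    q=cv2.undistortPoints(np.array([[uv]],float),K(p),np.array(p["D"]))[0,0]
    R=np.array(p["R"]);return -R.T@np.array(p["t"]),R.T@np.array([*q,1])
def onz(p,uv,z):
    o,d=ray(p,uv);return o+d*(z-o[2])/d[2]
def proj(p,X):
    R=np.array(p["R"]);return cv2.projectPoints(np.array(X,float).reshape(-1,1,3),cv2.Rodrigues(R)[0],np.array(p["t"],float),K(p),np.array(p["D"]))[0][:,0]
def find(p,t,z=None): return [(np.round(onz(p,d["at"],H[t] if z is None else z)[:2],4).tolist(),round(d["score"],2)) for d in viewer.mark_of(p,t) if d["score"]>.4]
def snap(n,f):
    p=viewer.get_image(n);cv2.imwrite(f"pics/{f}.png",p["color"][:,:,::-1]);return p
E
python3 - <<'E'
from h import *
P={n:snap(n,n+"1") for n in ["scene","side","wrist"]}
for t in H: print(t,{n:find(P[n],t) for n in P})
a=P["scene"]["color"][150:250,180:320,::-1];cv2.imwrite("pics/crop1.png",cv2.resize(a,None,fx=5,fy=5))
E
```

```text
pipe_large_mid {'scene': [([0.6188, 0.2154], 0.86)], 'side': [([0.6115, 0.1994], 0.95)], 'wrist': [([0.4523, -0.0987], 0.54)]}
pipe_medium_mid {'scene': [([0.5013, -0.0107], 0.87), ([0.5608, 0.0913], 0.79)], 'side': [([0.4988, 0.0031], 0.92), ([0.4837, 0.0896], 0.79), ([0.5607, 0.0936], 0.76)], 'wrist': [([0.5613, 0.0959], 0.94), ([0.5066, 0.0022], 0.76), ([0.4836, 0.0962], 0.73)]}
pipe_small_mid {'scene': [([0.6318, -0.2043], 0.75), ([0.4862, 0.0916], 0.74)], 'side': [([0.6168, -0.2035], 0.56)], 'wrist': [([0.6213, -0.2084], 0.91)]}
cap_mid {'scene': [([0.4403, -0.1018], 0.79)], 'side': [([0.4346, -0.1151], 0.87), ([0.6305, -0.0002], 0.56)], 'wrist': [([0.4473, -0.1094], 0.97)]}
plate_large {'scene': [([0.4085, -0.2607], 0.96)], 'side': [([0.3994, -0.2575], 0.64)], 'wrist': [([0.6342, -0.0081], 0.48)]}
plate_medium {'scene': [([0.3884, 0.2625], 0.65)], 'side': [], 'wrist': []}
plate_small {'scene': [([0.6368, 0.0019], 0.7)], 'side': [], 'wrist': [([0.6359, -0.0081], 0.57)]}
square_tube_large_mid {'scene': [([0.5287, -0.3494], 0.87)], 'side': [([0.5253, -0.3484], 0.68)], 'wrist': []}
square_tube_small_mid {'scene': [([0.5164, 0.3689], 0.65)], 'side': [([0.5054, 0.3732], 0.6)], 'wrist': []}
```

View pics/crop1.png

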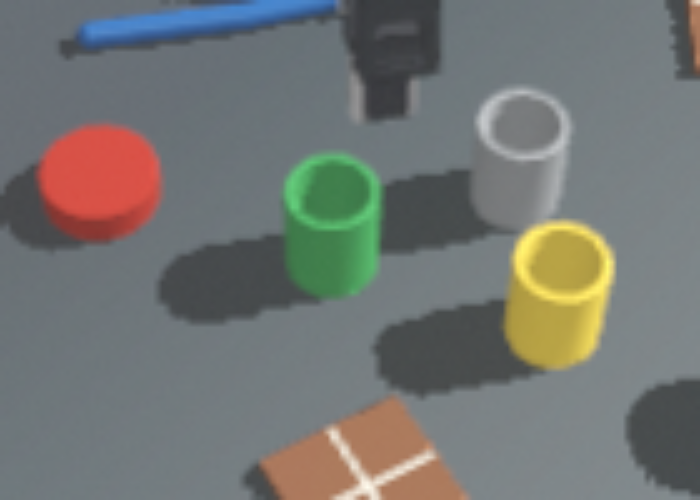

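Crop: steel medium pipe at crop (521,160), i.e. image (284,182), the only grey tube here. Green is at (333,225) and yellow at (560,295) in the crop. Choice confirmed. Next I refine the plates and cap by colour mask.

```bash
python3 - <<'E'
from h import *
P={n:snap(n,n+"2") for n in ["scene","side"]}
for n,p in P.items():
    hsv=cv2.cvtColor(p["color"],cv2.COLOR_RGB2HSV)
    G=p["color"].astype(int)
    m=((hsv[...,0]<14)&(hsv[...,1]>90)&(hsv[...,2]>90)).astype(np.uint8)
    m=cv2.morphologyEx(m,cv2.MORPH_CLOSE,np.ones((5,5)))
    k,l,st,c=cv2.connectedComponentsWithStats(m)
    for i in range(1,k):
        if st[i,4]<150 : continue
        ys,xs=np.where(l==i);hull=cv2.convexHull(np.stack([xs,ys],1).astype(np.int32))
        W=np.array([onz(p,q[0],.008)[:2] for q in hull.astype(float)])
        rc=cv2.minAreaRect(W.astype(np.float32)*1000)
        print(n,np.round(c[i]),st[i,4],"rect mm",np.round(rc[0],1),np.round(rc[1],1),round(rc[2],1))
E
```

```text
scene [377.  13.] 200 rect mm [-355.7  690.1] [ 29.7 274.6] 61.6
scene [412.  16.] 300 rect mm [-322.5  833.3] [ 36.9 367.6] 56.3
scene [494.  95.] 669 rect mm [205.  884.6] [270.2  68.3] 0.0
scene [451. 105.] 676 rect mm [243.1 694.2] [119.  125.8] 33.0
scene [334. 152.] 837 rect mm [385.5 255. ] [88.5 93.8] 79.5
scene [136. 182.] 1555 rect mm [ 403.9 -260.9] [113.  112.8] 68.5
scene [200. 186.] 461 rect mm [ 443.7 -107.1] [59.  69.6] 84.2
scene [253. 248.] 919 rect mm [633.   -5.3] [70.4 69.5] 20.5
scene [  8. 281.] 453 rect mm [ 624.5 -538.7] [130.7  27.8] 25.0
scene [ 88. 376.] 1037 rect mm [ 849.9 -357. ] [228.8  20.2] 90.0
side [ 75. 131.] 226 rect mm [381.5 761.3] [126.6  71.8] 65.9
side [157. 188.] 677 rect mm [380.4 253.7] [97.8 90.1] 79.4
side [466. 196.] 188 rect mm [ 949.6 -315.8] [ 13.5 226.2] 0.3
side [296. 193.] 443 rect mm [627.4  -6.3] [77.4 70.8] 20.8
side [274. 240.] 531 rect mm [449.5 -99.9] [81.6 56.7] 42.4
side [317. 291.] 2551 rect mm [ 398.  -261.7] [114.3 112.5] 68.2
side [503. 301.] 539 rect mm [ 633.2 -534.7] [144.3  29. ] 26.6
```

Emit:
{"api": "send_rows", "payload": {"series": [[[0.031,-0.03,0,0,1],[0.031,-0.031,0,0,1],[0.03,-0.03,0,0,1],[0,0,0,0,1]]]}}

```text
t: 3.5
tool_pos: [0.4806, 0.0943, 0.2316]
tool_rot: [-2.216, -2.224, 0.001]
wrist_force: [0.3, -0.7, 0.7]
opening: 0.0853
```

Emit:
{"api": "send_rows", "payload": {"series": [[[0,0,0,-0.13,1],[0,0,0,-0.13,1],[0,0,0,-0.13,1],[0,0,0,-0.13,1],[0,0,0,-0.13,1],[0,0,0,-0.13,1],[0,0,0,0,1],[0,0,0,0,1]]]}}

```text
t: 4.3
tool_pos: [0.4845, 0.0917, 0.2314]
tool_rot: [1.214, 2.897, 0.0]
wrist_force: [0.1, 0.5, -0.4]
opening: 0.0854
```

```bash
cat >> h.py <<'E'
def tool():
    s=status.get_state();return s["tool_pos"],cv2.Rodrigues(np.array(s["tool_rot"],float))[0],s
def delta(X):  # world target for TCP -> tool-axis shift
    t,R,s=tool();return np.round(R.T@(np.array(X)-t),4)
E
python3 - <<'E'
from h import *
t,R,s=tool();print(t,R.round(3).tolist(),s["t"])
p=snap("wrist","w1")
for d in viewer.mark_of(p,"pipe_medium_mid"):print(d["at"],d["score"],onz(p,d["at"],.0275))
for b in viewer.recognise(p,"pipe_medium_mid"):print(b)
E
```

```text
[0.48446917 0.09167012 0.23135374] [[-0.701, 0.713, 0.0], [0.713, 0.701, -0.0], [-0.0, 0.0, -1.0]] 4.3
[303.2, 207.7] 0.94 [0.56289586 0.09389189 0.0275    ]
[214.5, 226.8] 0.68 [0.50500834 0.00313728 0.0275    ]
[253.4, 157.3] 0.59 [0.47931468 0.09574158 0.0275    ]
{'bbox': [190.7, 201.9, 232.8, 253.6], 'score': 0.85}
{'bbox': [234.3, 137.2, 275.3, 181.4], 'score': 0.7}
{'bbox': [282.0, 179.9, 326.2, 235.7], 'score': 0.57}
```

View pics/w1.png

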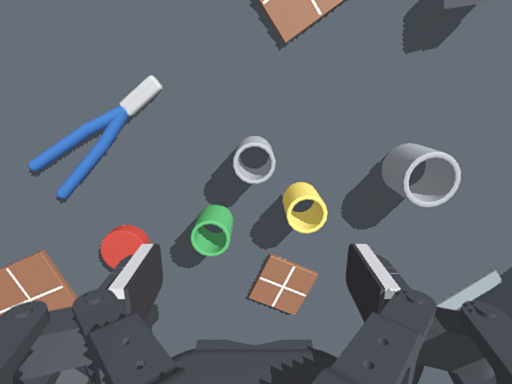

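Wrist view: steel medium pipe rim at about (255,160). Green (212,231) and yellow (305,208) neighbours lie to the sides of the 45° jaw line. Large pipe rim at (432,178).

```bash
cat >> h.py <<'E'
from scipy.optimize import least_squares
CY={"pipe_large_mid":(.03,.06),"pipe_medium_mid":(.022,.055),"pipe_small_mid":(.015,.05),"cap_mid":(.029,.02)}
def fit(p,t,x0,z0=0):  # xy of an upright cylinder whose projected bbox matches the network's bbox nearest x0
    rr,h=CY[t];a=np.linspace(0,2*np.pi,60)
    def bb(xy):
        q=proj(p,[[xy[0]+rr*np.cos(i),xy[1]+rr*np.sin(i),z] for z in(z0,z0+h) for i in a]);return np.r_[q.min(0),q.max(0)]
    b0=bb(x0);B=[np.array(d["bbox"]) for d in viewer.recognise(p,t)]
    if not B:return None
    b=min(B,key=lambda b:abs(b-b0).sum())
    o=least_squares(lambda x:bb(x)-b,x0,x_scale=.01,diff_step=1e-4);return o.x.round(4).tolist(),o.fun.round(1).tolist()
E
python3 - <<'E'
from h import *
W=snap("wrist","w2");S=snap("scene","s2");D=snap("side","d2")
for t,x in [("pipe_medium_mid",(.483,.092)),("pipe_large_mid",(.613,.207)),("pipe_small_mid",(.62,-.206)),("cap_mid",(.44,-.107))]:
    print(t,*[fit(p,t,x) for p in (W,S,D)])
print(onz(W,(254.7,160.5),.055),onz(W,(432,178),.06))
E
```

```text
pipe_medium_mid ([0.4785, 0.0959], [-0.4, -1.2, 0.4, 1.1]) ([0.4787, 0.0928], [-0.7, -0.1, 0.6, 0.0]) ([0.4796, 0.0958], [-1.3, 0.3, 1.3, -0.3])
pipe_large_mid ([0.6252, 0.2128], [0.8, -0.1, -0.7, 0.0]) ([0.6225, 0.2121], [-1.4, 0.5, 1.3, -0.6]) ([0.617, 0.2062], [0.7, -3.7, -0.7, 3.2])
pipe_small_mid ([0.5158, -0.3108], [-3.0, -17.5, 3.3, 17.2]) ([0.6274, -0.205], [-0.7, 0.4, 0.8, -0.4]) ([0.623, -0.2028], [0.1, -1.6, -0.1, 1.5])
cap_mid ([0.448, -0.1068], [-0.0, -2.2, 0.0, 2.3]) ([0.4403, -0.1048], [-2.0, -0.7, 2.1, 0.6]) ([0.4474, -0.106], [0.2, 0.4, -0.2, -0.4])
[0.47862483 0.09828578 0.055     ] [0.62173368 0.21482726 0.06      ]
```

Emit:
{"api": "send_rows", "payload": {"series": [[[0.007,-0.001,0.03,0,1],[0,0,0.045,0,1],[0,0,0.045,0,1],[0,0,0.045,0,1],[0,0,0.035,0,1],[0,0,0.019,0,1],[0,0,0,0,1],[0,0,0,0,1]]]}}

```text
t: 6.0
tool_pos: [0.4789, 0.0964, 0.0126]
tool_rot: [1.21, 2.899, 0.0]
wrist_force: [-0.4, 0.1, 0.6]
opening: 0.0852
```

Emit:
{"api": "send_rows", "payload": {"newtons": 50, "series": [[[0,0,0,0,-1],[0,0,0,0,-1],[0,0,0,0,-1],[0,0,0,0,-1],[0,0,0,0,-1],[0,0,0,0,-1],[0,0,0,0,-1],[0,0,0,0,-1]]]}}

```text
t: 6.8
tool_pos: [0.4792, 0.0964, 0.0137]
tool_rot: [1.209, 2.897, 0.002]
wrist_force: [-1.7, 0.6, 6.3]
opening: 0.0432
```

Emit:
{"api": "send_rows", "payload": {"series": [[[0,0,-0.03,0,-1],[0,0,-0.04,0,-1],[0,0,-0.03,0,-1],[0.03,0.007,0,0,-1],[0.04,0.01,0,0,-1],[0.04,0.01,0,0,-1],[0.04,0.01,0,0,-1],[0.03,0.007,0,0,-1]]]}}

```text
t: 7.6
tool_pos: [0.3816, 0.2566, 0.1127]
tool_rot: [1.209, 2.9, 0.001]
wrist_force: [1.2, 0.1, -1.9]
opening: 0.043
```

Emit:
{"api": "send_rows", "payload": {"series": [[[0,0,0,0,-1],[0,0,0,0,-1]]]}}

```text
t: 7.8
tool_pos: [0.3827, 0.2553, 0.1125]
tool_rot: [1.207, 2.9, -0.0]
wrist_force: [0.1, -1.0, -2.0]
opening: 0.043
```

```bash
python3 - <<'E'
from h import *
t,R,s=tool();print(t,s["opening"],s["wrist_force"],delta((.384,.2555,t[2])))
S=snap("scene","s3");D=snap("side","d3");W=snap("wrist","w3")
for p in (S,D,W): print(fit(p,"pipe_medium_mid",t[:2],t[2]-.012),find(p,"plate_medium"))
cv2.imwrite("pics/c3.png",np.hstack([cv2.resize(p["color"][y:y+170,x:x+170,::-1],(400,400)) for p,y,x in((S,80,240),(D,90,90))]))
E
```

```text
[0.38271386 0.25533468 0.11251762] 0.04303282740752388 [ 0.14193782 -1.03203206 -1.97438346] [-0.0008  0.001   0.    ]
([0.3814, 0.2517], [-3.0, -3.7, 2.9, 3.2]) [([0.3901, 0.2594], 0.78), ([0.5013, 0.3821], 0.61)]
([0.3755, 0.235], [-5.4, -0.9, 5.5, 0.3]) [([0.3789, 0.2454], 0.69)]
([0.3835, 0.2548], [-1.4, -1.4, 1.4, 1.5]) [([0.3856, 0.2597], 0.84)]
```

View pics/c3.png

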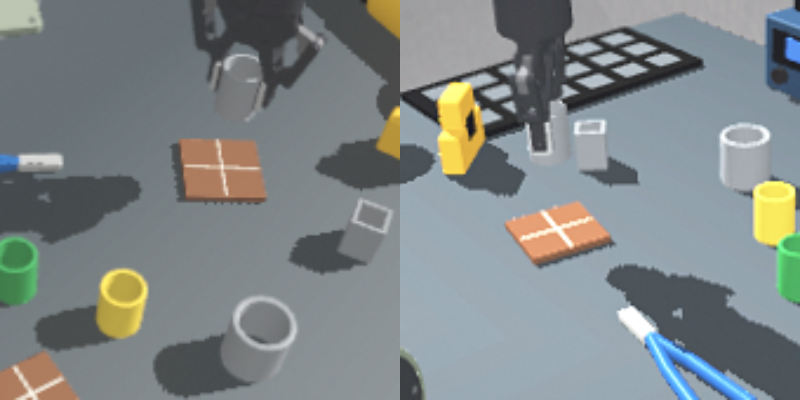

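Emit:
{"api": "send_rows", "payload": {"series": [[[-0.001,0.001,0.03,0,-1],[0,0,0.03,0,-1],[0,0,0.02,0,-1],[0,0,0.01,0,-1],[0,0,0,0,-1],[0,0,0,0,-1]]]}}

```text
t: 8.85
tool_pos: [0.3851, 0.2554, 0.0226]
tool_rot: [1.21, 2.898, 0.001]
wrist_force: [-0.3, 0.2, -1.8]
opening: 0.0426
```

Emit:
{"api": "send_rows", "payload": {"series": [[[0,0,0,0,0.2],[0,0,0,0,0.6],[0,0,0,0,1],[0,0,0,0,1],[0,0,0,0,1],[0,0,-0.03,0,1],[0,0,-0.04,0,1],[0,0,-0.04,0,1]]]}}

```text
t: 9.65
tool_pos: [0.384, 0.2549, 0.1333]
tool_rot: [-1.21, -2.898, 0.002]
wrist_force: [-0.1, 0.9, 0.1]
opening: 0.0856
```

Emit:
{"api": "send_rows", "payload": {"series": [[[0,0,-0.04,0,1],[0,0,-0.04,0,1],[0,0,0,0,1],[0,0,0,0,1]]]}}

```text
t: 10.05
tool_pos: [0.3846, 0.2552, 0.2129]
tool_rot: [1.21, 2.898, 0.002]
wrist_force: [-0.7, -1.5, 0.3]
opening: 0.0855
```

```bash
python3 - <<'E'
from h import *
t,R,s=tool();print(t,s["opening"],s["wrist_force"])
S=snap("scene","s4");D=snap("side","d4");W=snap("wrist","w4")
for p in (S,D,W): print(fit(p,"pipe_medium_mid",(.383,.2555),.008),find(p,"plate_medium"))
cv2.imwrite("pics/c4.png",cv2.resize(W["color"][60:260,150:350,::-1],(600,600),interpolation=cv2.INTER_CUBIC))
print(delta((.622,.2115,.23)))
E
```

```text
[0.38455649 0.25523563 0.21289176] 0.08553582784719661 [-0.67739972 -1.45248594  0.27437096]
([0.3897, 0.2524], [-2.1, -2.8, 2.0, 2.6]) [([0.3864, 0.2496], 0.83)]
([0.3853, 0.2498], [-2.1, -2.5, 2.2, 2.0]) [([0.3933, 0.2723], 0.7)]
([0.3869, 0.2546], [0.8, 0.5, -0.8, -0.5]) [([0.3842, 0.2565], 0.91)]
[-0.1981  0.1383 -0.0185]
```

View pics/c4.png

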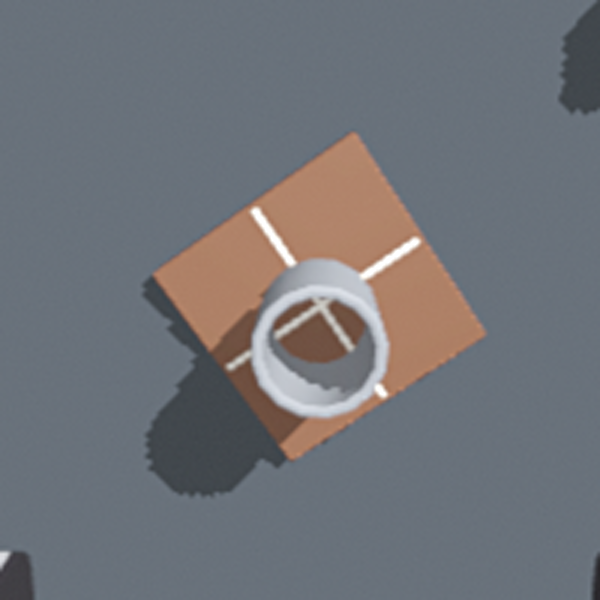

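Crop shows the medium pipe upright on its plate. The cross is at about (320,305) in the crop and the pipe base centre near (318,316), about 4 mm off and within tolerance. On to the large pipe.

Emit:
{"api": "send_rows", "payload": {"series": [[[-0.028,0.02,0,0,1],[-0.028,0.02,0,0,1],[-0.028,0.02,0,0,1],[-0.028,0.02,0,0,1],[-0.028,0.02,0,0,1],[-0.028,0.02,0,0,1],[-0.03,0.018,0,0,1],[0,0,0,0,1]]]}}

```text
t: 11.3
tool_pos: [0.6254, 0.2101, 0.2109]
tool_rot: [1.213, 2.896, -0.0]
wrist_force: [-0.0, 0.2, 0.2]
opening: 0.0853
```

Emit:
{"api": "send_rows", "payload": {"series": [[[0,0,0,0,1],[0,0,0,0,1]]]}}

```text
t: 11.5
tool_pos: [0.6209, 0.2116, 0.2121]
tool_rot: [-1.209, -2.898, 0.001]
wrist_force: [0.4, 0.2, 0.3]
opening: 0.0855
```

```bash
python3 - <<'E'
from h import *
t,R,s=tool();print(t,R.round(3).tolist())
for i in range(2):
    W=snap("wrist","w5");print(fit(W,"pipe_large_mid",(.622,.2115)),find(W,"pipe_large_mid"))
print(delta((.623,.213,.013)))
E
```

```text
[0.6208703  0.21164124 0.212055  ] [[-0.703, 0.711, -0.001], [0.711, 0.703, -0.0], [0.001, -0.001, -1.0]]
([0.6223, 0.2117], [-1.2, -0.4, 1.1, 0.5]) [([0.6213, 0.2139], 0.57)]
([0.624, 0.2128], [-0.2, 0.8, 0.2, -0.8]) []
[-0.0003  0.002   0.1998]
```

Emit:
{"api": "send_rows", "payload": {"series": [[[0,0.002,0.03,0,1],[0,0,0.04,0,1],[0,0,0.04,0,1],[0,0,0.04,0,1],[0,0,0.03,0,1],[0,0,0.019,0,1],[0,0,0,0,1],[0,0,0,0,1]]]}}

```text
t: 12.6
tool_pos: [0.6236, 0.2131, 0.0139]
tool_rot: [1.21, 2.899, 0.001]
wrist_force: [0.4, -0.1, 0.7]
opening: 0.0856
```

Emit:
{"api": "send_rows", "payload": {"newtons": 70, "series": [[[0,0,0,0,-1],[0,0,0,0,-1],[0,0,0,0,-1],[0,0,0,0,-1],[0,0,0,0,-1],[0,0,0,0,-1],[0,0,0,0,-1]]]}}

```text
t: 13.3
tool_pos: [0.6242, 0.2131, 0.0157]
tool_rot: [1.209, 2.897, 0.003]
wrist_force: [-0.4, 0.4, 5.3]
opening: 0.0592
```

Emit:
{"api": "send_rows", "payload": {"series": [[[0,0,-0.03,0,-1],[0,0,-0.04,0,-1],[0,0,-0.04,0,-1],[0,0,-0.02,0,-1],[0,0,0,0,-1],[0,0,0,0,-1]]]}}

```text
t: 13.9
tool_pos: [0.6223, 0.2125, 0.1423]
tool_rot: [-1.21, -2.898, 0.002]
wrist_force: [-0.4, 0.1, -5.7]
opening: 0.0592
```

```bash
python3 - <<'E'
from h import *
t,R,s=tool();print(t,R.round(3).tolist(),s["opening"],s["joint_pos"])
W=snap("wrist","w6");print(fit(W,"pipe_large_mid",t[:2],t[2]-.013))
print(delta((.402,-.2605,t[2])))
E
```

```text
[0.62227035 0.21253766 0.14233996] [[-0.703, 0.711, -0.002], [0.711, 0.703, -0.001], [0.001, -0.002, -1.0]] 0.059228484930993294 [ 3.11663326e-01  5.10483252e-01  1.48833353e+00 -5.43648722e-05
  1.14469153e+00 -4.68309367e-01]
([0.6181, 0.2176], [-3.3, -13.2, 3.3, 12.8])
[-1.817e-01 -4.887e-01  2.000e-04]
```

Emit:
{"api": "send_rows", "payload": {"series": [[[-0.008,-0.02,0,0,-1],[-0.014,-0.038,0,0,-1],[-0.014,-0.038,0,0,-1],[-0.014,-0.038,0,0,-1],[-0.014,-0.038,0,0,-1],[-0.014,-0.038,0,0,-1],[-0.014,-0.038,0,0,-1],[-0.014,-0.038,0,0,-1]]]}}

```text
t: 14.8
tool_pos: [0.4925, -0.0648, 0.1416]
tool_rot: [-1.208, -2.896, 0.001]
wrist_force: [0.8, -0.8, -5.5]
opening: 0.0597
```

Emit:
{"api": "send_rows", "payload": {"series": [[[-0.014,-0.038,0,0,-1],[-0.014,-0.038,0,0,-1],[-0.014,-0.038,0,0,-1],[-0.014,-0.038,0,0,-1],[-0.014,-0.03,0,0,-1],[-0.006,-0.02,0,0,-1],[0,0,0,0,-1],[0,0,0,0,-1]]]}}

```text
t: 15.6
tool_pos: [0.4034, -0.2593, 0.142]
tool_rot: [-1.211, -2.896, -0.002]
wrist_force: [0.7, 0.1, -6.5]
opening: 0.0592
```

```bash
python3 - <<'E'
from h import *
t,R,s=tool();print(t,R.round(3).tolist(),s["opening"])
W=snap("wrist","w7");S=snap("scene","s7");print(fit(W,"pipe_large_mid",t[:2],t[2]-.015),find(W,"plate_large"),find(S,"plate_large"))
print(delta((.402,-.2605,.024)))
E
```

```text
[ 0.403436   -0.25932687  0.14202713] [[-0.702, 0.712, -0.002], [0.712, 0.702, 0.002], [0.003, -0.0, -1.0]] 0.05924834252734106
([0.3997, -0.2553], [-0.3, -12.9, 0.3, 11.9]) [([0.4017, -0.258], 0.71)] [([0.404, -0.259], 0.97)]
[ 0.0006 -0.003   0.1191]
```

View pics/w7.png

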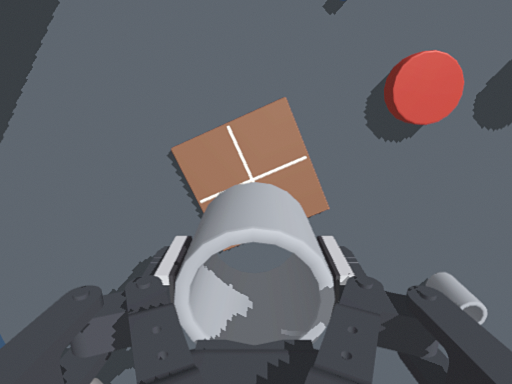

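```bash
python3 - <<'E'
from h import *
W=snap("wrist","w8");t,R,s=tool();print(onz(W,(252.7,180),.008))
a=np.linspace(0,6.28,60)
q=proj(W,[[t[0]+.03*np.cos(i),t[1]+.03*np.sin(i),t[2]-.0155] for i in a]);print("expected far edge row if centred",q[:,1].min(),q[q[:,1].argmin(),0])
q=proj(W,[[t[0]+.03*np.cos(i),t[1]+.03*np.sin(i),t[2]-.0155+.06] for i in a]);print("rim",q.min(0),q.max(0))
E
```

```text
[ 0.4044479  -0.26071844  0.008     ]
expected far edge row if centred 181.52017492301852 254.85293018559432
rim [172.93615688 227.6994175 ] [336.04848986 367.10680003]
```

Emit:
{"api": "send_rows", "payload": {"series": [[[0,-0.001,0.03,0,-1],[0,0,0.04,0,-1],[0,0,0.03,0,-1],[0,0,0.012,0,-1],[0,0,0.006,0,-1],[0,0,0,0,-1],[0,0,0,0,-1]]]}}

```text
t: 16.6
tool_pos: [0.4046, -0.2608, 0.0261]
tool_rot: [1.209, 2.897, -0.001]
wrist_force: [0.6, 0.4, -5.6]
opening: 0.0594
```

Emit:
{"api": "send_rows", "payload": {"series": [[[0,0,0,0,0.4],[0,0,0,0,0.7],[0,0,0,0,1],[0,0,0,0,1],[0,0,0,0,1],[0,0,-0.03,0,1],[0,0,-0.04,0,1],[0,0,-0.04,0,1]]]}}

```text
t: 17.4
tool_pos: [0.4033, -0.2602, 0.1364]
tool_rot: [-1.21, -2.898, -0.0]
wrist_force: [1.2, -0.8, -0.8]
opening: 0.0854
```

Emit:
{"api": "send_rows", "payload": {"series": [[[0,0,-0.04,0,1],[0,0,-0.04,0,1],[0,0,0,0,1],[0,0,0,0,1]]]}}

```text
t: 17.8
tool_pos: [0.4038, -0.2605, 0.2161]
tool_rot: [1.209, 2.897, -0.001]
wrist_force: [-0.2, 0.4, -0.5]
opening: 0.0856
```

```bash
python3 - <<'E'
from h import *
t,R,s=tool();print(t,s["opening"],s["wrist_force"])
S=snap("scene","s9");D=snap("side","d9");W=snap("wrist","w9")
for p in (S,D,W): print(fit(p,"pipe_large_mid",(.403,-.2605),.008),find(p,"plate_large"),"cap",fit(p,"cap_mid",(.446,-.106)),"small",fit(p,"pipe_small_mid",(.624,-.204)))
print(delta((.446,-.106,.2)),delta((.624,-.204,.2)))
E
```

```text
[ 0.40376406 -0.2605333   0.21607753] 0.0855767547263649 [-0.23938798  0.42780387 -0.45941234]
([0.4056, -0.2576], [-1.2, -1.4, 1.2, 1.3]) [([0.4029, -0.2633], 0.98)] cap ([0.4416, -0.1007], [-1.4, -0.7, 1.4, 0.6]) small ([0.6233, -0.2033], [-0.7, -1.0, 0.7, 1.0])
([0.4011, -0.2593], [0.4, -1.4, -0.4, 1.3]) [([0.4039, -0.2555], 0.62)] cap ([0.4479, -0.1039], [-0.3, -1.9, 0.3, 1.7]) small ([0.6234, -0.1989], [0.0, -1.5, -0.0, 1.4])
None [([0.4032, -0.261], 0.78)] cap ([0.4487, -0.1055], [-0.3, -2.8, 0.3, 3.1]) small ([0.6272, -0.2041], [-1.5, 1.8, 1.3, -1.7])
[0.08   0.1387 0.0153] [-0.1149  0.1963  0.0153]
```

View pics/w9.png

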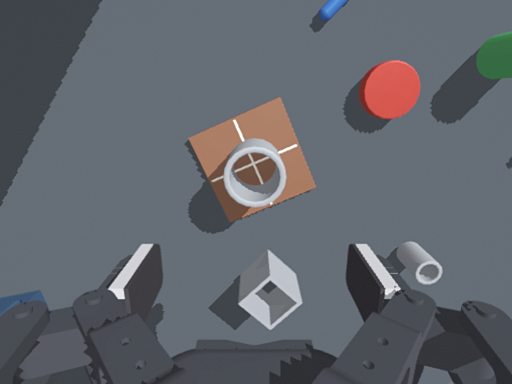

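Large pipe is upright on its plate, with the cross visible through the bore at (253,165). Cap at (390,90), small pipe at (420,263). Next, the cap.

Emit:
{"api": "send_rows", "payload": {"series": [[[0.016,0.028,0,0,1],[0.016,0.028,0,0,1],[0.016,0.028,0,0,1],[0.016,0.028,0,0,1],[0.017,0.028,0,0,1],[0,0,0.05,0,1],[0,0,0,0,1],[0,0,0,0,1]]]}}

```text
t: 19.35
tool_pos: [0.446, -0.1044, 0.1654]
tool_rot: [-1.209, -2.898, 0.001]
wrist_force: [0.4, -1.0, 0.5]
opening: 0.0852
```

```bash
python3 - <<'E'
from h import *
t,R,s=tool();print(t)
for i in range(2):
    W=snap("wrist","w10");print(fit(W,"cap_mid",(.447,-.1055)),find(W,"cap_mid"))
hsv=cv2.cvtColor(W["color"],cv2.COLOR_RGB2HSV);m=((hsv[...,0]<8)|(hsv[...,0]>172))&(hsv[...,1]>150)
k,l,st,c=cv2.connectedComponentsWithStats(m.astype(np.uint8));i=1+st[1:,4].argmax();print(st[i],c[i],onz(W,c[i],.013))
print(delta((.447,-.1055,.005)))
E
```

```text
[ 0.44597104 -0.10439776  0.1654373 ]
None [([0.4491, -0.1098], 0.59)]
([0.4476, -0.1083], [-0.3, -2.8, 0.3, 3.0]) []
[ 225  142   59   61 2778] [253.91576674 172.83909287] [ 0.44723392 -0.10500419  0.013     ]
[-0.     -0.0005  0.1616]
```

Emit:
{"api": "send_rows", "payload": {"series": [[[0,0,0.03,0,1],[0,0,0.04,0,1],[0,0,0.04,0,1],[0,0,0.03,0,1],[0,0,0.015,0,1],[0,0,0.005,0,1],[0,0,0,0,1],[0,0,0,0,1]]]}}

```text
t: 20.45
tool_pos: [0.4472, -0.1047, 0.0063]
tool_rot: [1.21, 2.897, 0.001]
wrist_force: [0.7, -0.7, 0.4]
opening: 0.0856
```

Emit:
{"api": "send_rows", "payload": {"newtons": 70, "series": [[[0,0,0,0,-1],[0,0,0,0,-1],[0,0,0,0,-1],[0,0,0,0,-1],[0,0,0,0,-1],[0,0,0,0,-1],[0,0,0,0,-1]]]}}

```text
t: 21.15
tool_pos: [0.4471, -0.1044, 0.0069]
tool_rot: [1.209, 2.897, 0.001]
wrist_force: [-2.2, 1.6, 11.3]
opening: 0.0545
```

Emit:
{"api": "send_rows", "payload": {"series": [[[0,0,-0.03,0,-1],[0,0,-0.04,0,-1],[0,0,-0.04,0,-1],[0,0,-0.03,0,-1],[0,0,0,0,-1],[0,0,0,0,-1]]]}}

```text
t: 21.75
tool_pos: [0.4453, -0.1041, 0.1446]
tool_rot: [-1.21, -2.898, 0.0]
wrist_force: [0.1, -0.5, -4.2]
opening: 0.0541
```

```bash
python3 - <<'E'
from h import *
t,R,s=tool();print(t,s["opening"],s["wrist_force"])
W=snap("wrist","w11");S=snap("scene","s11");D=snap("side","d11")
print([fit(p,"cap_mid",t[:2],t[2]-.006) for p in (W,S,D)])
print(delta((.404,-.2605,t[2])))
x,y=proj(D,t)[0].astype(int);a=cv2.resize(D["color"][y-60:y+60,x-60:x+60,::-1],(400,400))
cv2.imwrite("pics/c11.png",np.hstack([a,cv2.resize(W["color"][:,:,::-1],None,fx=.78,fy=1.0417)]))
E
```

```text
[ 0.44530132 -0.10411814  0.14464936] 0.054139412103040914 [ 0.14999041 -0.51002598 -4.22692042]
[([0.4455, -0.1063], [-2.3, -2.4, 2.3, 3.0]), ([0.4382, -0.1082], [-2.6, -0.1, 2.7, -0.1]), ([0.4408, -0.1062], [-1.5, -1.7, 1.4, 1.3])]
[-0.082  -0.1394 -0.0008]
```

View pics/c11.png

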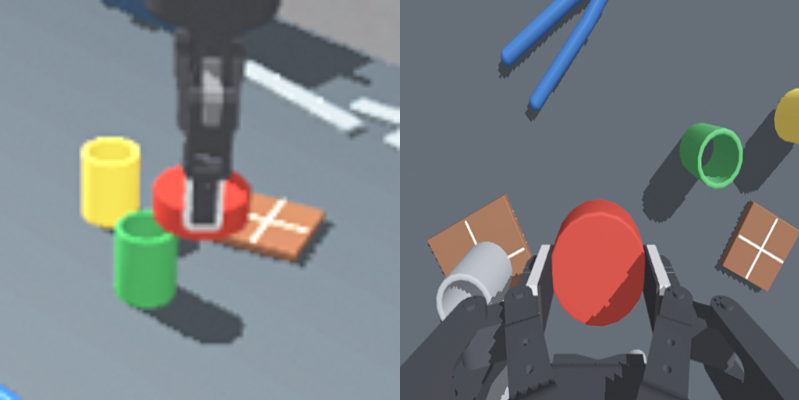

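Cap is gripped and hangs level: in the left crop at (202,205), in the wrist view at (598,262), between the pads. The opening reads 54 mm rather than 58, so I check the cap offset with a red-mask fit.

```bash
cat >> h.py <<'E'
def redfit(p,x0,z0):
    hsv=cv2.cvtColor(p["color"],cv2.COLOR_RGB2HSV);m=((hsv[...,0]<8)|(hsv[...,0]>172))&(hsv[...,1]>130)
    l,st=cv2.connectedComponentsWithStats(m.astype(np.uint8))[1:3];i=1+st[1:,4].argmax()
    ys,xs=np.where(l==i);b=np.array([xs.min(),ys.min(),xs.max()+1,ys.max()+1])-.5
    a=np.linspace(0,2*np.pi,60)
    def bb(xy):
        q=proj(p,[[xy[0]+.029*np.cos(i),xy[1]+.029*np.sin(i),z] for z in(z0,z0+.02) for i in a]);return np.r_[q.min(0),q.max(0)]
    o=least_squares(lambda x:bb(x)-b,x0,x_scale=.01,diff_step=1e-4);return o.x.round(4).tolist(),o.fun.round(1).tolist(),st[i].tolist()
E
python3 - <<'E'
from h import *
t,R,s=tool();W=snap("wrist","w12");print(t,redfit(W,t[:2],t[2]-.007))
S=snap("scene","s12");print([fit(S,"pipe_large_mid",(.404,-.2605),.008) for i in range(2)])
E
```

```text
[ 0.44539398 -0.10417653  0.1438844 ] ([0.4458, -0.1052], [-2.4, -1.0, 2.4, 1.5], [194, 191, 120, 122, 11542])
[([0.3991, -0.265], [-1.2, 2.0, 1.3, -2.0]), ([0.3991, -0.265], [-1.2, 2.0, 1.3, -2.0])]
```

Emit:
{"api": "send_rows", "payload": {"series": [[[-0.012,-0.021,0,0,-1],[-0.016,-0.028,0,0,-1],[-0.016,-0.028,0,0,-1],[-0.016,-0.028,0,0,-1],[-0.016,-0.024,0,0,-1],[-0.006,-0.01,0,0,-1],[0,0,0,0,-1],[0,0,0,0,-1]]]}}

```text
t: 23.05
tool_pos: [0.4049, -0.2597, 0.1451]
tool_rot: [-1.211, -2.898, -0.002]
wrist_force: [-0.1, 0.3, -4.6]
opening: 0.0545
```

```bash
python3 - <<'E'
from h import *
t,R,s=tool();W=snap("wrist","w13");S=snap("scene","s13");D=snap("side","d13");print(t,s["wrist_force"],redfit(W,t[:2],t[2]-.007))
print([fit(p,"pipe_large_mid",(.404,-.2605),.008) for p in(S,D)],delta((.4035,-.26,t[2])))
def c(p,w=50):
    x,y=proj(p,[t[0],t[1],.09])[0].astype(int);return cv2.resize(p["color"][y-w:y+w,x-w:x+w,::-1],(400,400),interpolation=cv2.INTER_CUBIC)
cv2.imwrite("pics/c13.png",np.hstack([c(S),c(D)]))
E
```

```text
[ 0.40493537 -0.25973305  0.14509596] [-0.11660978  0.27761622 -4.56606913] ([0.4053, -0.2607], [-2.4, -1.0, 2.4, 1.5], [194, 191, 120, 122, 11572])
[([0.4019, -0.2627], [-3.1, 0.8, 3.2, -1.0]), ([0.4011, -0.2583], [0.9, -3.5, -0.8, 3.1])] [ 0.0009 -0.0016  0.0003]
```

View pics/c13.png

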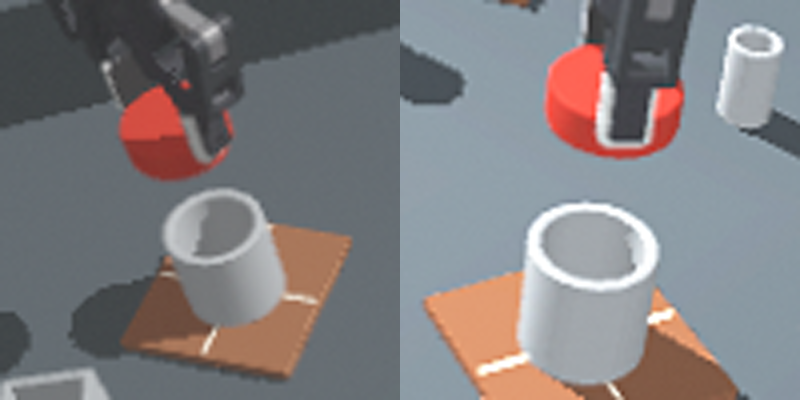

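Cap is level above the pipe with its fingertips about at its lower edge. Lowering.

Emit:
{"api": "send_rows", "payload": {"series": [[[0.001,-0.001,0.03,0,-1],[0,0,0.02,0,-1],[0,0,0.01,0,-1],[0,0,0.004,0,-1],[0,0,0,0,-1],[0,0,0,0,-1]]]}}

```text
t: 23.9
tool_pos: [0.4044, -0.2608, 0.0822]
tool_rot: [1.209, 2.897, -0.001]
wrist_force: [1.4, -0.7, -5.1]
opening: 0.0544
```

Emit:
{"api": "send_rows", "payload": {"series": [[[0,0,0.002,0,-1],[0,0,0,0,-1],[0,0,0,0,-1]]]}}

```text
t: 24.2
tool_pos: [0.4037, -0.2605, 0.0796]
tool_rot: [1.21, 2.899, -0.0]
wrist_force: [0.1, -0.7, -5.6]
opening: 0.0545
```

Emit:
{"api": "send_rows", "payload": {"series": [[[0,0,0.002,0,-1],[0,0,0,0,-1],[0,0,0,0,-1]]]}}

```text
t: 24.5
tool_pos: [0.4036, -0.2604, 0.0772]
tool_rot: [-1.21, -2.899, -0.0]
wrist_force: [-0.7, -0.3, -4.4]
opening: 0.0544
```

Emit:
{"api": "send_rows", "payload": {"series": [[[0,0,0.0015,0,-1],[0,0,0,0,-1],[0,0,0,0,-1]]]}}

```text
t: 24.8
tool_pos: [0.4036, -0.2604, 0.0758]
tool_rot: [-1.21, -2.899, -0.0]
wrist_force: [0.2, -0.0, -4.5]
opening: 0.0542
```

Emit:
{"api": "send_rows", "payload": {"series": [[[0,0,0.001,0,-1],[0,0,0,0,-1],[0,0,0,0,-1]]]}}

```text
t: 25.1
tool_pos: [0.4038, -0.2605, 0.075]
tool_rot: [1.21, 2.899, -0.0]
wrist_force: [-0.4, -0.1, -2.5]
opening: 0.0545
```

Contact (−4.5 to −2.5 N). Release gently and rise.

Emit:
{"api": "send_rows", "payload": {"series": [[[0,0,0,0,0.35],[0,0,0,0,0.6],[0,0,0,0,1],[0,0,0,0,1],[0,0,0,0,1],[0,0,0,0,1],[0,0,-0.02,0,1],[0,0,-0.04,0,1]]]}}

```text
t: 25.9
tool_pos: [0.4018, -0.2592, 0.1331]
tool_rot: [-1.207, -2.893, -0.002]
wrist_force: [0.5, -0.3, -0.3]
opening: 0.0855
```

Emit:
{"api": "send_rows", "payload": {"series": [[[0,0,-0.04,0,1],[0,0,-0.04,0,1],[0,0,0,0,1],[0,0,0,0,1]]]}}

```text
t: 26.3
tool_pos: [0.4038, -0.2605, 0.2155]
tool_rot: [1.209, 2.897, -0.001]
wrist_force: [-0.3, -1.1, -1.0]
opening: 0.0854
```

```bash
python3 - <<'E'
from h import *
t,R,s=tool();W=snap("wrist","w14");S=snap("scene","s14");D=snap("side","d14");print(t)
for p in (W,S,D): print(fit(p,"cap_mid",(.404,-.2605),.068),fit(p,"pipe_large_mid",(.404,-.2605),.008),fit(p,"pipe_small_mid",(.624,-.204)))
print(redfit(W,(.404,-.26),.068))
def c(p,z=.07,w=50):
    x,y=proj(p,[.404,-.2605,z])[0].astype(int);return cv2.resize(p["color"][y-w:y+w,x-w:x+w,::-1],(400,400),interpolation=cv2.INTER_CUBIC)
cv2.imwrite("pics/c14.png",np.hstack([c(W,w=80),c(D)]))
print(delta((.625,-.204,t[2])))
E
```

```text
[ 0.40376207 -0.26052906  0.21545152]
([0.4045, -0.2637], [0.5, -2.8, -0.5, 2.9]) ([0.3863, -0.2445], [-8.6, -24.3, 8.6, 23.4]) ([0.6243, -0.2029], [-1.5, 1.0, 1.3, -0.8])
([0.3991, -0.2565], [1.0, 0.4, -1.0, -0.3]) ([0.4167, -0.2545], [-2.1, -2.6, 2.2, 2.3]) ([0.6228, -0.2089], [-0.7, -0.1, 0.7, 0.1])
([0.4087, -0.2609], [-2.3, -0.6, 2.3, 0.4]) ([0.3847, -0.2703], [-0.4, -7.9, 0.4, 6.8]) ([0.6228, -0.2014], [0.8, -2.4, -0.7, 2.3])
([0.4041, -0.2611], [-0.0, -1.1, 0.0, 1.2], [222, 147, 65, 64, 3232])
[-0.1156  0.1971 -0.0009]
```

View pics/c14.png

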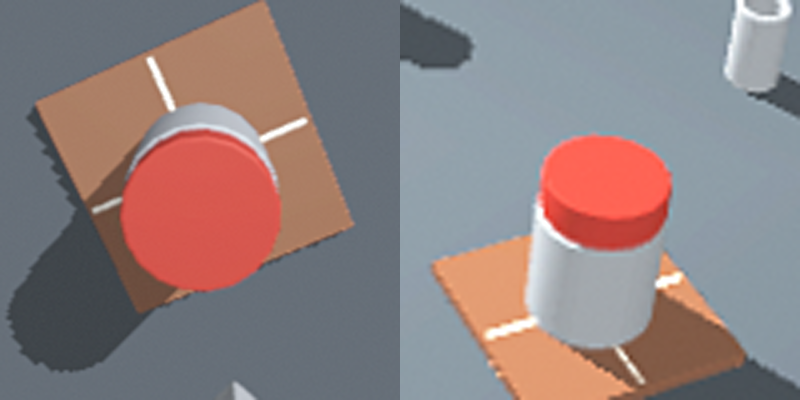

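Cap sits flat on the large pipe. In the side crop its centre is at x≈605 against ≈600 for the pipe top, about 3 mm off. Now the small pipe.

Emit:
{"api": "send_rows", "payload": {"series": [[[-0.0165,0.028,0,0,1],[-0.0165,0.028,0,0,1],[-0.0165,0.028,0,0,1],[-0.0165,0.028,0,0,1],[-0.0165,0.028,0,0,1],[-0.0165,0.028,0,0,1],[-0.0165,0.028,0.03,0,1],[0,0,0,0,1]]]}}

```text
t: 27.7
tool_pos: [0.6255, -0.2028, 0.1799]
tool_rot: [-1.204, -2.895, -0.001]
wrist_force: [-1.0, 0.1, -0.7]
opening: 0.0852
```

Emit:
{"api": "send_rows", "payload": {"series": [[[0,0,0,0,1],[0,0,0,0,1]]]}}

```text
t: 27.9
tool_pos: [0.6237, -0.2051, 0.1856]
tool_rot: [1.21, 2.898, -0.0]
wrist_force: [-0.2, -0.2, -0.4]
opening: 0.0857
```

```bash
python3 - <<'E'
from h import *
t,R,s=tool();print(t)
for i in range(3):
    W=snap("wrist","w15");print(fit(W,"pipe_small_mid",(.624,-.204)),find(W,"pipe_small_mid"))
print(delta((.624,-.204,.012)))
E
```

```text
[ 0.62369396 -0.20507482  0.18562071]
([0.6246, -0.206], [0.2, -1.2, -0.2, 1.1]) [([0.5165, -0.3559], 0.67), ([0.6217, -0.2031], 0.62)]
([0.6233, -0.2057], [0.4, 3.5, -0.4, -3.2]) []
([0.6231, -0.2052], [0.7, 1.1, -0.7, -1.0]) [([0.6226, -0.2029], 0.64)]
[0.0007 0.0005 0.1732]
```

Emit:
{"api": "send_rows", "payload": {"series": [[[0,0,0.03,0,1],[0,0,0.04,0,1],[0,0,0.04,0,1],[0,0,0.035,0,1],[0,0,0.02,0,1],[0,0,0.009,0,1],[0,0,0,0,1],[0,0,0,0,1]]]}}

```text
t: 29.15
tool_pos: [0.6251, -0.205, 0.0121]
tool_rot: [1.209, 2.897, 0.0]
wrist_force: [0.3, 0.5, 0.9]
opening: 0.0853
```

Emit:
{"api": "send_rows", "payload": {"newtons": 40, "series": [[[0,0,0,0,-1],[0,0,0,0,-1],[0,0,0,0,-1],[0,0,0,0,-1],[0,0,0,0,-1],[0,0,0,0,-1],[0,0,0,0,-1],[0,0,0,0,-1]]]}}

```text
t: 29.95
tool_pos: [0.6245, -0.2049, 0.0116]
tool_rot: [1.21, 2.898, -0.0]
wrist_force: [-1.4, -0.2, 6.3]
opening: 0.0283
```

Emit:
{"api": "send_rows", "payload": {"series": [[[0,0,-0.03,0,-1],[0,0,-0.04,0,-1],[0,0,-0.03,0,-1],[0,0,-0.02,0,-1],[0,0,0,0,-1],[0,0,0,0,-1]]]}}

```text
t: 30.55
tool_pos: [0.6237, -0.2044, 0.1298]
tool_rot: [-1.21, -2.898, -0.0]
wrist_force: [-0.9, 0.3, -1.7]
opening: 0.0281
```

```bash
python3 - <<'E'
from h import *
t,R,s=tool();print(t,s["opening"])
W=snap("wrist","w16");print(fit(W,"pipe_small_mid",t[:2],t[2]-.013))
print(delta((.631,-.006,t[2])))
E
```

```text
[ 0.62366631 -0.2044367   0.12983835] 0.02812726373147204
([0.6238, -0.2036], [-0.6, -0.7, 0.6, 0.6])
[ 0.1353  0.1451 -0.001 ]
```

Emit:
{"api": "send_rows", "payload": {"series": [[[0.02,0.022,0,0,-1],[0.027,0.029,0,0,-1],[0.027,0.029,0,0,-1],[0.027,0.029,0,0,-1],[0.024,0.024,0,0,-1],[0.01,0.012,0,0,-1],[0,0,0,0,-1],[0,0,0,0,-1]]]}}

```text
t: 31.45
tool_pos: [0.6321, -0.0075, 0.1299]
tool_rot: [-1.209, -2.899, 0.002]
wrist_force: [0.3, -0.5, -0.6]
opening: 0.0282
```

```bash
python3 - <<'E'
from h import *
t,R,s=tool();print(t,s["opening"])
W=snap("wrist","w17");S=snap("scene","s17");print(fit(W,"pipe_small_mid",t[:2],t[2]-.013),find(W,"plate_small"),find(S,"plate_small"))
hsv=cv2.cvtColor(W["color"],cv2.COLOR_RGB2HSV);m=(hsv[...,2]>190)&(hsv[...,1]<50)
x,y=proj(W,[.631,-.006,.008])[0];print(x,y)
a=W["color"][int(y)-80:int(y)+80,int(x)-80:int(x)+80,::-1];print(int(x)-80,int(y)-80);cv2.imwrite("pics/c17.png",cv2.resize(a,None,fx=3.5,fy=3.5,interpolation=cv2.INTER_CUBIC))
E
```

```text
[ 0.63209475 -0.00746375  0.12993603] 0.028193958744322623
([0.6316, -0.0068], [-0.5, 3.1, 0.5, -2.6]) [([0.6365, -0.006], 0.72)] [([0.6351, -0.0058], 0.74)]
254.77073657432587 180.51391305357708
174 100
```

View pics/c17.png

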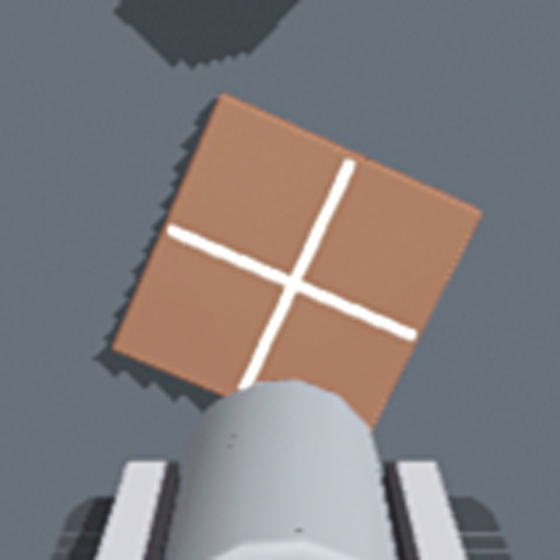

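Cross at crop (294,284), i.e. wrist (258,181), puts the plate centre at about (0.633,−0.0045). Correcting by 3 mm and lowering.

Emit:
{"api": "send_rows", "payload": {"series": [[[0.001,0.003,0.03,0,-1],[0,0,0.04,0,-1],[0,0,0.025,0,-1],[0,0,0.01,0,-1],[0,0,0.004,0,-1],[0,0,0,0,-1],[0,0,0,0,-1]]]}}

```text
t: 32.4
tool_pos: [0.635, -0.0041, 0.0234]
tool_rot: [1.209, 2.896, 0.002]
wrist_force: [-0.2, -0.5, -1.2]
opening: 0.0284
```

Emit:
{"api": "send_rows", "payload": {"series": [[[0,0,0,0,-0.2],[0,0,0,0,0.3],[0,0,0,0,1],[0,0,0,0,1],[0,0,0,0,1],[0,0,0,0,1],[0,0,-0.03,0,1],[0,0,-0.04,0,1]]]}}

```text
t: 33.2
tool_pos: [0.632, -0.0039, 0.0902]
tool_rot: [-1.208, -2.894, 0.003]
wrist_force: [0.6, -0.1, -0.4]
opening: 0.0852
```

Emit:
{"api": "send_rows", "payload": {"series": [[[0,0,-0.04,0,1],[0,0,-0.04,0,1],[0,0,-0.04,0,1],[0,0,0,0,1],[0,0,0,0,1]]]}}

```text
t: 33.7
tool_pos: [0.634, -0.0039, 0.2129]
tool_rot: [1.209, 2.897, 0.001]
wrist_force: [-0.2, 0.2, -0.4]
opening: 0.0858
```

```bash
python3 - <<'E'
from h import *
t,R,s=tool();W=snap("wrist","w18");S=snap("scene","s18");D=snap("side","d18");print(t,s["t"])
for n,x,z in [("pipe_small_mid",(.633,-.005),.008),("pipe_medium_mid",(.385,.255),.008),("cap_mid",(.404,-.2605),.068)]:
    print(n,[fit(p,n,x,z) for p in (W,S,D)])
for n in ("square_tube_large_mid","square_tube_small_mid"): print(n,[find(p,n) for p in (S,D)])
x,y=map(int,proj(W,[.633,-.005,.02])[0]);a=cv2.resize(W["color"][y-60:y+60,x-60:x+60,::-1],(400,400),interpolation=cv2.INTER_CUBIC)
cv2.imwrite("pics/c18.png",np.hstack([a,cv2.resize(S["color"][100:300,60:260,::-1],(400,400))]))
E
```

```text
[ 0.63402737 -0.00390764  0.2128598 ] 33.7
pipe_small_mid [([0.6348, -0.0036], [0.1, 1.1, -0.1, -1.0]), ([0.6383, -0.0046], [0.4, -1.5, -0.4, 1.5]), ([0.6404, 0.0023], [1.5, -1.1, -1.4, 1.1])]
pipe_medium_mid [([0.5597, 0.0915], [-1.2, -1.8, 1.2, 2.5]), ([0.3816, 0.2533], [-1.6, -2.1, 1.5, 1.9]), ([0.3869, 0.2503], [-2.4, -3.0, 2.5, 2.5])]
cap_mid [None, ([0.4014, -0.258], [-0.7, -0.0, 0.7, -0.0]), ([0.4021, -0.2619], [-0.0, -1.7, 0.0, 1.5])]
square_tube_large_mid [[([0.5173, -0.357], 0.85), ([0.4213, 0.2394], 0.58)], [([0.5196, -0.3469], 0.74), ([0.4968, 0.3518], 0.6)]]
square_tube_small_mid [[([0.5171, 0.3713], 0.67)], [([0.3685, 0.2189], 0.65), ([0.5096, 0.3631], 0.64)]]
```

View pics/c18.png

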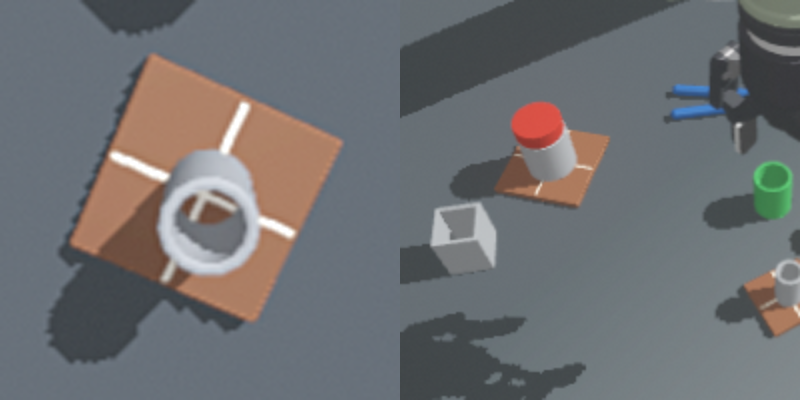

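The small pipe's base centre is at crop (210,193) and the cross at (207,197), about 1–2 mm apart. The cap and large pipe stand properly and the tubes have not moved. Handing in.

```bash
python3 -c "
from h import *
print(r.hand_in())"
```

```text
the job is handed in; nothing more can be done
None
```

The three round pipes stand upright on their own plates, and the red cap lies flat on the large pipe. I handed the job in at 33.7 s with the gripper open and clear of everything.

| Part | Last check | Limit |
|---|---|---|
| Small pipe | about 1–2 mm from its cross | 12 mm |
| Large pipe | within about 2–3 mm of its cross | 12 mm |
| Medium pipe | about 4 mm from its cross | 12 mm |
| Cap on large pipe | flat, about 1–3 mm off centre | 10 mm |

Before each grasp the camera views agreed on the part's position to within a few millimetres. I left the green and yellow look-alikes alone.

**Checks that disagreed:**
- **Covered parts:** network fits on partly hidden parts scattered. For the large pipe under the cap they were 15–20 mm out, and the wrist view once matched the yellow tube as the medium pipe. I relied on close wrist views and a colour-mask fit instead.
- **Cap grip:** the fingers read 54 mm on the 58 mm cap. The fit still showed it centred, and it landed flat.
- **Square tubes:** the network's positions for the large tube varied by about 12 mm from first to last. The fingers never came near either tube, and the large one stood upright in the last picture. The small tube was only checked by the networks, which put it within a few millimetres of where it started.

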